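# Shut the curing drawer and start the cure

### The job

The dish of paste is ready to cure. Slide the curing cabinet's open drawer gently and fully home, then press the green start key (triangle) on the sloping keypad square-on, hold it down for a full second and let go. Approach the membrane slowly and press lightly, press no other key, keep the dish upright in the drawer and leave the things round about where they stand.

Things in the scene. Friction and masses are not known exactly. Their poses are not given: they have to be found in the camera images.
- curing_cabinet: Fixed white cabinet with orange window, 190 deep (x) x 210 wide (y) x 205 mm high. Origin: centre of its underside, on the table; x to its rear, y to the left seen from its front, z up. Front face at x = -95 mm. Before it a keypad chin slopes at 35 degrees from 20 mm high at x = -173 to 75 mm at the face. Bar and face overhang the keys: lean the tool back 25 to 45 degrees from vertical there.
- drawer (a joint): Drawer opening (m): 0 fully home, 0.10 fully out; starts 0.065 to 0.095 out, hanging over the keypad. Slides along the cabinet's x, about 1.5 N friction, stays where left, no catch. Front panel 190 wide, 8 mm thick, from 84 to 144 mm above the table; it lies against the cabinet's front face when home.
- drawer_bar (a point): Centre of the drawer's steel pull bar: 10 mm thick, 106 mm long along the cabinet's y, 122 mm above the table, 13 mm in front of the drawer's front panel (at x = -116 mm of the cabinet when home). Axes parallel to the cabinet's.
- start_key: Green membrane key with white triangle, right one of three. Pad 30 mm up the slope (x) x 32 mm wide (y); origin at its centre in the panel plane, top 3 mm out along z, which points square out of the panel (35 degrees from vertical). Yields along -z by only 1.5 mm: gives from 2 N, pressed at 1 mm (4.7 N), fully down at 6 N, damaged above 50 N (touch it slowly, under 20 mm/s). Springs back.
- stop_key: Red membrane key with a white square, the middle one, 60 mm to the left of the start key's centre; same size and frame. Not to be pressed.
- time_key: Grey membrane key with a white clock sign, the left one, 120 mm to the left of the start key; same size and frame. Not to be pressed.
- paste_dish: Round clear dish of paste, 51 mm across, 15 mm high, standing loose on the drawer's floor (floor 89 mm above the table). Origin at the centre of its underside, z up.
- frost_pot: Frosted screw pot, 50 mm across, 38 mm high, loose bystander. Origin at the centre of its underside.
- loupe: Black eye loupe, 34 mm across, 30 mm high, loose bystander. Origin at the centre of its underside.
- glass_vial: Small glass bottle, 24 mm across, 44 mm high, loose bystander. Origin at the centre of its underside.
- white_jar: White screw-top jar with a blue stripe, 48 mm across, 46 mm high, loose bystander. Origin at the centre of its underside.
Things that resemble listed ones, but are neither listed nor needed, are in the scene too. What is shaped like the paste_dish but turquoise is not meant.

How it is judged:
On the way, in this order (a step that is already met when the one before it is completed fails the run):
1. the drawer is fully home (within 4 mm) (value of joint drawer below 0.004 m), for 0.2 s.
2. with the drawer home, the start key is down by at least 1 mm (about 4.7 N) for 0.6 s (value of joint drawer below 0.004 m and distance of start_key from where it was at the start of the episode above 0.001 m), for 0.6 s.
At the end, for the whole second after the job is handed in: The drawer is shut to within 4 mm, the start key has been let go, and the dish stands level (within 0.15 rad) and at rest on the floor of the drawer (value of joint drawer below 0.004 m and distance of start_key from where it was at the start of the episode below 0.0006 m and angle between paste_dish's own z axis and vertical below 0.15 rad and z of paste_dish in the frame of curing_cabinet between 0.084 and 0.095 m and linear speed of paste_dish below 0.02 m/s); the robot touches nothing.
It fails at once if the start key is pressed harder than 50 N (contact force between anything else and start_key above 50 N).
It fails at once if the stop key or the time key is pressed (distance of any of stop_key, time_key from where it was at the start of the episode above 0.001 m).
It fails at once if the drawer is slammed (faster than 0.5 m/s) (velocity of joint drawer below -0.5 m/s).
It fails at once if the dish is tipped by more than 0.4 rad (angle between paste_dish's own z axis and vertical above 0.4 rad).
It fails at once if a bystander is moved by more than 15 mm (distance of any of frost_pot, loupe, glass_vial, white_jar from where it was at the start of the episode above 0.015 m).
It also fails if it takes over 38 s, if anything falls off the work surface, if the arm or the gripper's body presses on something with over 40 N, if the wrist force passes 120 N, or if a joint passes its speed limit or range.

### The arm

A 6-joint arm with a two-finger parallel gripper is mounted at the origin on a cart in front of the work surface, level with it; the furniture and walls round the work are solid. World frame = base frame: x ahead of the robot, y to its left, z up, the work surface at z = 0. Lengths are in m, angles in rad, forces in N, time in s.
With the tool pointing down it reaches from about 0.325 to 0.775 m from the base axis. Payload 5.5 kg.
Tool frame: the origin (TCP) lies between the finger pads; the fingertips stand 8 mm ahead of it and the grasp point (between the pads) lies 11 mm behind it (tcp_to_tips is the distance from the TCP to the fingertips, in m); z points along the fingers, y is the line along which they close (so a half turn about z gives the same grasp; the last joint's range is limited). The gripper opens to 88 mm and grips with 3 to 60 N. Pads are 20 mm wide; open, the fingers measure 115 mm over their backs; the gripper's body (75 mm by 178 mm) begins 61 mm behind the grasp point.
Start: joints at [-1.305, 0.091, 1.231, -0, 1.82, -0.057], TCP at [0.19, -0.569, 0.231] pointing down, gripper open.
Joint ranges: [-2.87, 2.87], [-0.86, 2.18], [0.17, 2.46], [-1.51, 4.65], [0.06, 2.69], [-2.65, 2.65]. Speed limits (rad/s): [2.57, 2.57, 3.01, 3.14, 3.14, 3.14].

### API

Orientations are given as a unit quaternion [w, x, y, z].
In Python, from bench import * gives the robot as it stands. Calls block until the motion is done:
- move_to(position, orientation): joint-space move of the TCP to a pose.
- move_l(position, speed=0.15, orientation=None): straight line of the TCP; orientation=None keeps the orientation; speed is the mean speed in m/s.
- movej(angles): joint-space move.
- gripper_open() and close(): open the fingers fully, or close them until they stop; the grip force is fixed at half the most.
- hold(seconds).
- inverse_kinematics(position, orientation): joint angles nearest the present ones, or None.
- state(): the state.
- get_image(name): name is "scene" or "top"; returns a dict with "frame" (480x640x3 uint8, blue, green, red), "depth" (480x640 float32, m along the optical axis (not along the pixel's ray), 0 where there is no reading), "camera_matrix" (3x3 intrinsics, pixels), "view" (4x4, takes a point from world to camera coordinates). Camera axes: x right, y up, looking along -z (the intrinsics and any distortion apply to the point x, -y, -z); pixel columns grow to the right and rows downward; lengths in m; the calibration is good to about 2 mm. A picture is of the moment at which its call begins.
A pose or a line that the arm cannot do raises IKError and nothing moves.
- job_done(): hands the job in; it is judged then, once.
The state is a dict: "time": time; "joint_pos": joint angles; "dq": joint speeds; "joint_torque": joint torques, N m; "ee_pos": TCP position; "ee_rot": TCP orientation; "ft_force": force on the tool from outside, world axes, zero at the start; "moment": the same for the moment, N m; "finger_gap": finger opening in m; "finger_force": force on a finger pad.
Only numpy, scipy, OpenCV 4.12 (cv2) and the standard library are available. Lean on these libraries where they do the work, as an engineer would, in place of code of your own. Each camera call takes 0.05 s, during which the arm holds its last target. There are 200 camera calls.

## Working session

There is one attempt and no reset: what is moved stays moved. The work goes in short steps, each a Python script; the robot and the scene stay as the last script left them, time stands still between calls to the robot, and variables do not carry over. Pictures are saved under pics/ and viewed, at most 10 in all, crops included, and the job is handed in when it is done.

```bash
mkdir -p pics; cat > h.py <<'E'
from bench import *
import numpy as np, cv2
def snap(n,f):
    d=get_image(n); cv2.imwrite(f'pics/{f}.png',d['frame']); np.savez(f'pics/{f}.npz',**d); return d
def pt(d,u,v,z=None):
    K=d['camera_matrix'];V=np.linalg.inv(d['view'])
    r=np.array([(u-K[0,2])/K[0,0],-(v-K[1,2])/K[1,1],-1.])
    r=V[:3,:3]@r;o=V[:3,3]
    if z is not None: return o+r*(z-o[2])/r[2]
    return o+r*float(np.median(d['depth'][v-1:v+2,u-1:u+2]))
E
python3 - <<'E'
from h import *
snap('scene','s1');snap('top','t1');print(state())
E
```

```text
{'time': 0.1, 'joint_pos': array([-1.30469448e+00,  9.17694033e-02,  1.23173848e+00, -8.71835696e-06,
        1.81980374e+00, -5.66850709e-02]), 'dq': array([-0.00293559, -0.00170151, -0.00280809,  0.00097714, -0.00060971,
       -0.00042918]), 'joint_torque': array([ 3.12248856e-03, -4.47857273e+01, -4.07570422e+01,  7.00693228e-02,
        2.84018187e-02, -1.05851261e-04]), 'ee_pos': array([ 0.1902652 , -0.56877195,  0.22964366]), 'ee_rot': array([-8.54335607e-04,  9.87004129e-01,  1.60692598e-01, -9.40333970e-05]), 'ft_force': array([ 0.46163286, -0.14728157, -0.7665905 ]), 'moment': array([ 0.00652172, -0.02931239,  0.00239519]), 'finger_force': 0.0, 'finger_gap': 0.08787833758340033}
```

View pics/s1.png

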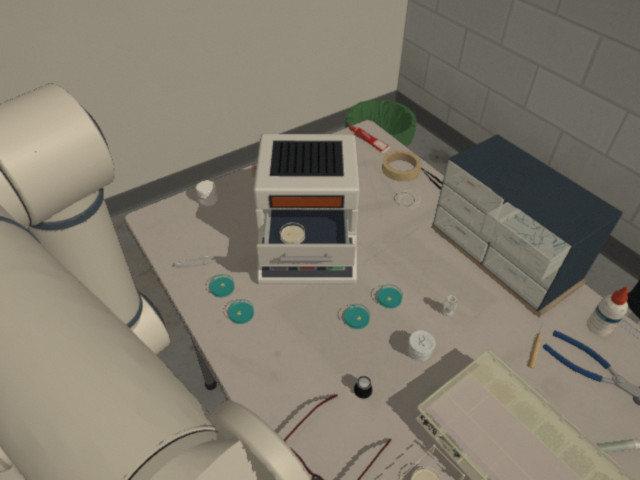

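View pics/t1.png

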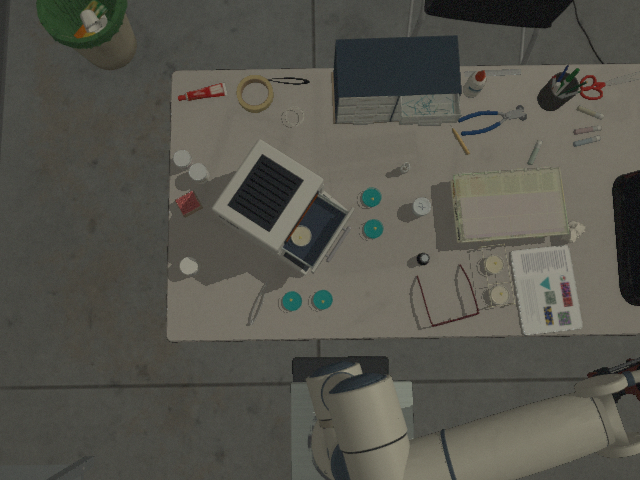

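The scene view shows the cabinet at about (307,205), the drawer open with the dish at (292,235), and the bar at (305,258). In the top view the cabinet roof centre is at about (268,190) and its front faces lower right, with the bar near (338,243). I'll fit the roof and drawer panel from depth.

```bash
cat > m.py <<'E'
import sys
from bench import *
import numpy as np, cv2
def cloud(d):
    K=d['camera_matrix'];V=np.linalg.inv(d['view']);Z=d['depth']
    v,u=np.mgrid[:480,:640]
    P=np.stack([(u-K[0,2])/K[0,0]*Z,-(v-K[1,2])/K[1,1]*Z,-Z],-1)@V[:3,:3].T+V[:3,3]
    P[Z==0]=np.nan; return P
E
python3 - <<'E'
from m import *
for n in ['t1','s1']:
    d=np.load(f'pics/{n}.npz');P=cloud(d)
    u0,u1,v0,v1=(205,365,135,280) if n=='t1' else (250,365,130,285)
    Q=P[v0:v1,u0:u1].reshape(-1,3); Q=Q[np.isfinite(Q).all(1)]
    print(n,'cam',np.linalg.inv(d['view'])[:3,3], 'table z',P[300,350] if n=='t1' else P[300,300])
    R=Q[abs(Q[:,2]-.205)<.008]; r=cv2.minAreaRect(R[:,:2].astype(np.float32)); print('roof',r,np.median(R[:,2]))
    # drawer panel top/bar
    for zc,w in ((.144,.004),(.127,.004)):
        B=Q[abs(Q[:,2]-zc)<w]; print(zc,len(B),cv2.minAreaRect(B[:,:2].astype(np.float32)))
d=np.load('pics/t1.npz');cv2.imwrite('pics/t1c.png',cv2.resize(d['frame'][135:285,205:375],None,fx=4,fy=4,interpolation=cv2.INTER_CUBIC))
d=np.load('pics/s1.npz');cv2.imwrite('pics/s1c.png',cv2.resize(d['frame'][180:290,240:380],None,fx=5,fy=5,interpolation=cv2.INTER_CUBIC))
E
```

```text
t1 cam [0.32066621 0.09144878 1.55737778] table z [ 0.36490729 -0.00310129  0.00193364]
roof ((0.6144691705703735, 0.20084461569786072), (0.18999892473220825, 0.209670290350914), 56.555870056152344) 0.20369480748322677
0.144 244 ((0.5846483111381531, 0.15719342231750488), (0.27715882658958435, 0.20825742185115814), 56.38664245605469)
0.127 156 ((0.5743375420570374, 0.14764147996902466), (0.28578266501426697, 0.20148524641990662), 56.36080551147461)
s1 cam [ 0.15790303 -0.52099825  0.86110197] table z [ 0.48238119  0.03042899 -0.00151408]
roof ((0.6103579998016357, 0.1971641182899475), (0.1905328333377838, 0.20862217247486115), 56.234107971191406) 0.2028967930009461
0.144 474 ((0.5342687368392944, 0.08111359924077988), (0.10694798827171326, 0.2086419314146042), 56.7436637878418)
0.127 546 ((0.5249963402748108, 0.07658559828996658), (0.1279289573431015, 0.20859071612358093), 52.686851501464844)
```

View pics/t1c.png

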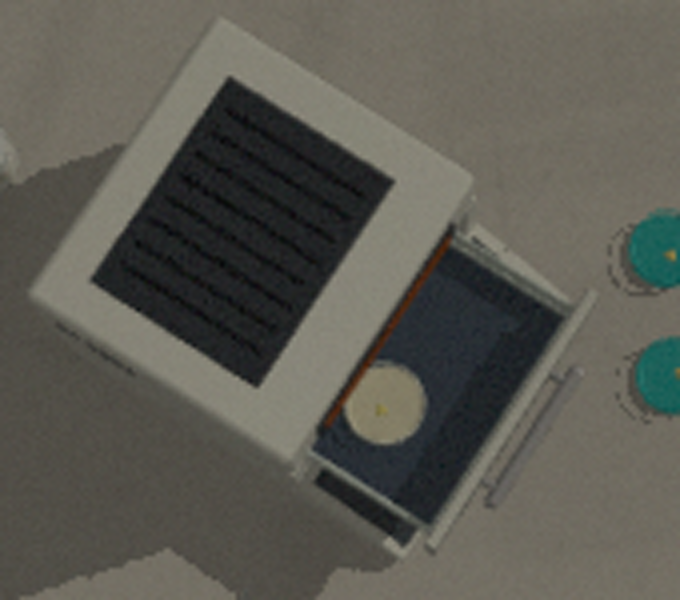

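View pics/s1c.png

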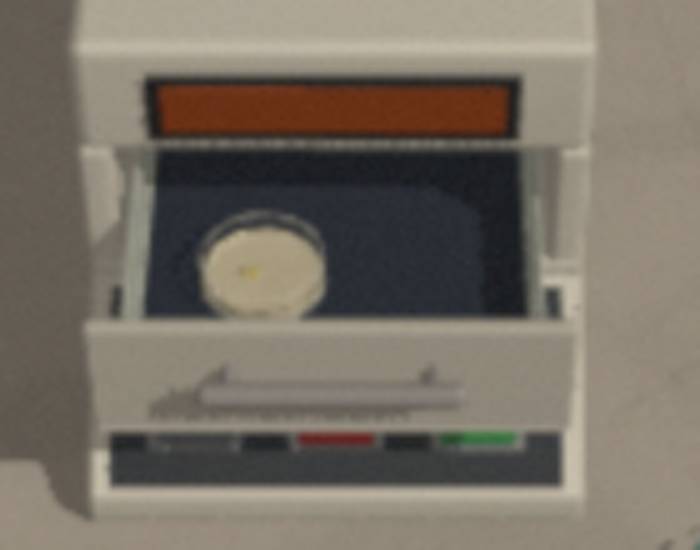

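The crops show the bar's ends at about (349.5,228) and (328,261) in the top image. The green key's visible strip is on the right, at about (336,268) in the scene image. The roof size matches (190x209 mm at z 0.204), so the cabinet pose can be trusted. Next I'll measure the bar and check the IK.

```bash
cat >> h.py <<'E'
from scipy.spatial.transform import Rotation as Rn
C=np.array([.6125,.199,0]);YAW=np.deg2rad(56.4)
Rc=Rn.from_euler('z',YAW).as_matrix()
w=lambda *p: C+Rc@np.array(p)
loc=lambda p: Rc.T@(np.asarray(p)-C)
def quat(lean,flip=1):
    a=np.deg2rad(lean); z=Rc@[np.sin(a),0,-np.cos(a)]; y=Rc@[0,flip,0]; x=np.cross(y,z)
    q=Rn.from_matrix(np.stack([x,y,z],1)).as_quat(); return np.r_[q[3],q[:3]]
E
python3 - <<'E'
from h import *
d=np.load('pics/t1.npz'); a=pt(d,349.5,228,.127);b=pt(d,328,260.8,.127)
print('bar',loc(a),loc(b),np.linalg.norm(a-b))
d=np.load('pics/s1.npz')
a=pt(d,240+463/5,180+392/5,.122);b=pt(d,240+200/5,180+395/5,.122);print('bar s',loc(a),loc(b))
for c in ((430,440),(530,440),(297,440),(375,440)): print('key edge',loc(pt(d,240+c[0]/5,180+c[1]/5,.035)))
for f in (1,-1):
  for l in (30,35,40):
    for p in ((-.26,0,.2),(-.24,0,.12),(-.14,0,.12),(-.15,-.06,.06),(-.22,-.06,.15)):
        q=inverse_kinematics(w(*p),quat(l,f)); print(f,l,p,None if q is None else np.round(q,2))
E
```

```text
bar [-0.20452911 -0.04883807  0.127     ] [-0.20366096  0.04946674  0.127     ] 0.09830864270810051
bar s [-0.20516565 -0.05027296  0.122     ] [-0.20672981  0.05069764  0.122     ]
key edge [-0.15602028 -0.03935491  0.035     ]
key edge [-0.15601225 -0.08160597  0.035     ]
key edge [-0.15603095  0.01680371  0.035     ]
key edge [-0.15602469 -0.01612653  0.035     ]
1 30 (-0.26, 0, 0.2) None
1 30 (-0.24, 0, 0.12) None
1 30 (-0.14, 0, 0.12) None
1 30 (-0.15, -0.06, 0.06) None
1 30 (-0.22, -0.06, 0.15) None
1 35 (-0.26, 0, 0.2) None
1 35 (-0.24, 0, 0.12) None
1 35 (-0.14, 0, 0.12) None
1 35 (-0.15, -0.06, 0.06) None
1 35 (-0.22, -0.06, 0.15) None
1 40 (-0.26, 0, 0.2) None
1 40 (-0.24, 0, 0.12) None
1 40 (-0.14, 0, 0.12) None
1 40 (-0.15, -0.06, 0.06) None
1 40 (-0.22, -0.06, 0.15) None
-1 30 (-0.26, 0, 0.2) [-0.49 -0.45  1.84  0.52  1.67  0.17]
-1 30 (-0.24, 0, 0.12) [-0.44 -0.42  1.96  0.52  1.52  0.14]
-1 30 (-0.14, 0, 0.12) [-0.21 -0.31  1.88  0.49  1.39  0.33]
-1 30 (-0.15, -0.06, 0.06) [-0.27 -0.12  1.83  0.52  1.3   0.2 ]
-1 30 (-0.22, -0.06, 0.15) [-0.42 -0.24  1.77  0.52  1.52  0.17]
-1 35 (-0.26, 0, 0.2) [-0.55 -0.46  1.88  0.61  1.67  0.12]
-1 35 (-0.24, 0, 0.12) [-0.5  -0.43  2.    0.61  1.52  0.07]
-1 35 (-0.14, 0, 0.12) [-0.27 -0.34  1.93  0.59  1.37  0.25]
-1 35 (-0.15, -0.06, 0.06) [-0.32 -0.13  1.87  0.62  1.29  0.12]
-1 35 (-0.22, -0.06, 0.15) [-0.47 -0.25  1.81  0.61  1.52  0.11]
-1 40 (-0.26, 0, 0.2) [-0.61 -0.46  1.91  0.7   1.68  0.06]
-1 40 (-0.24, 0, 0.12) [-0.56 -0.43  2.03  0.7   1.53  0.  ]
-1 40 (-0.14, 0, 0.12) [-0.32 -0.35  1.97  0.69  1.36  0.17]
-1 40 (-0.15, -0.06, 0.06) [-0.37 -0.14  1.9   0.71  1.28  0.04]
-1 40 (-0.22, -0.06, 0.15) [-0.52 -0.25  1.84  0.7   1.51  0.04]
```

```bash
python3 - <<'E'
from h import *
close(); q=quat(30,-1)
move_to(w(-.27,0,.26),q); print(state()['time'])
move_l(w(-.25,0,.111),.12); hold(.2)
s=state(); f0=s['ft_force']; print(s['time'],loc(s['ee_pos']),s['finger_gap'],f0)
x=-.25
F=lambda: Rc.T@(state()['ft_force']-f0)
for xt,v in ((-.218,.05),(-.214,.02),(-.205,.03),(-.15,.06)):
    move_l(w(xt,0,.111),v); print(xt,F().round(2),state()['time'])
E
```

```text
3.6
5.2 [-0.25000219 -0.0003213   0.11160936] 0.0001849943792973044 [-0.06830097  0.11187858 -0.60921087]
-0.218 [ 0.36 -0.44  0.33] 5.9917
-0.214 [ 0.14 -0.55  0.82] 6.3417
-0.205 [ 0.82 -0.11  1.21] 6.7917
-0.15 [ 0.18 -0.61  1.44] 7.8583
```

```bash
python3 - <<'E'
from h import *
d=snap('scene','s2');t=snap('top','t2')
a=cv2.resize(d['frame'][130:300,220:400],None,fx=2.2,fy=2.2); b=cv2.resize(t['frame'][130:300,205:385],None,fx=2.2,fy=2.2)
cv2.imwrite('pics/c2.png',np.hstack([a,b]))
E
```

```text
(no output)
```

View pics/c2.png

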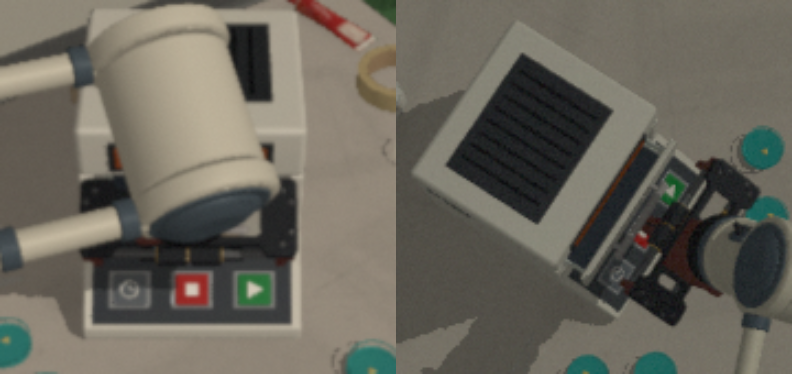

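The picture shows the drawer following the finger, about 23 mm from home. The keys are clear, with the green start key at scene pixel (336,262) and top pixel (330,215). I'll push it home with force checks.

```bash
python3 - <<'E'
from h import *
f0=np.array([-.07,.11,-.61])
F=lambda: Rc.T@(state()['ft_force']-f0)
move_l(w(-.136,0,.111),.04); print(F().round(1))
x=-.136
while x<-.112:
    x+=.0015; move_l(w(x,0,.111),.02); f=F(); print(round(x,4),f.round(1),loc(state()['ee_pos']).round(4))
    if f[0]<-7: break
hold(.3);print(F().round(1),state()['time'])
for n in('s1','t1'):
    d=np.load(f'pics/{n[0]}2.npz'); print(n,[loc(pt(d,*p)).round(4) for p in ([(336,262),(307,262),(279,262)] if n[0]=='s' else [(330,215),(317,239)])])
d=snap('top','t3')
cv2.imwrite('pics/c3.png',cv2.resize(d['frame'][160:285,255:375],None,fx=4.5,fy=4.5,interpolation=cv2.INTER_CUBIC))
E
```

```text
[-0.9  0.5  1.4]
-0.1345 [-0.8 -0.1  1.3] [-0.1344  0.      0.111 ]
-0.133 [-0.2 -0.7  1. ] [-0.133 -0.     0.111]
-0.1315 [-1.8 -0.8  0.1] [-0.1315 -0.      0.1109]
-0.13 [-0.4 -0.4  1. ] [-0.1299 -0.      0.1109]
-0.1285 [-0.1 -1.2 -0.2] [-0.1284 -0.      0.111 ]
-0.127 [-0.6  0.4  0.2] [-0.1269  0.      0.111 ]
-0.1255 [-4.2  0.1  0.7] [-0.1258 -0.      0.1109]
-0.124 [-10.5   0.5   2.2] [-0.1254 -0.0002  0.1104]
[-10.8   0.7   3.1] 10.7583
s1 [array([-0.145 , -0.0606,  0.0416]), array([-0.1468,  0.0008,  0.0437]), array([-0.1463,  0.0599,  0.0431])]
t1 [array([-0.1401, -0.0632,  0.048 ]), array([-0.1451,  0.0081,  0.0378])]
```

View pics/c3.png

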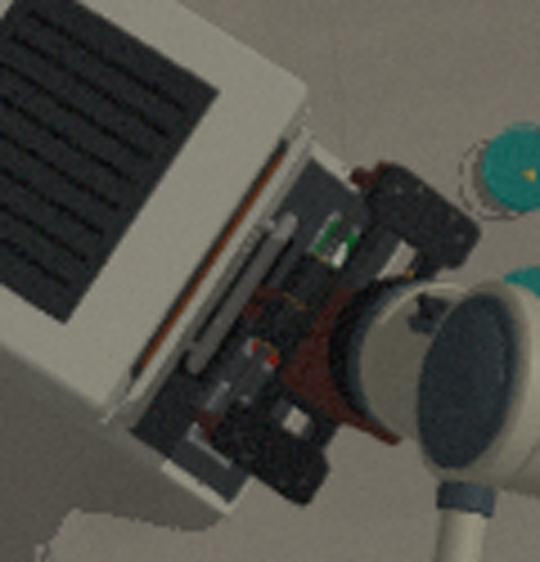

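The drawer is home: a hard stop at TCP x = -0.1255 (predicted -0.127), and the picture shows the panel against the face. The green key at crop (335,243) is still partly covered. Next I'll back off, locate the key precisely, and go above it.

```bash
python3 - <<'E'
from h import *
move_l(w(-.17,0,.113),.08); 
q=quat(35,-1)
for n,c in (('s2',(.61036,.19716)),('t2',(.61447,.20084))):
    d=np.load(f'pics/{n}.npz');b,g,r=[d['frame'][...,i].astype(int) for i in range(3)]
    m=((g>r+25)&(g>b+15)).astype(np.uint8)
    # restrict near the key
    k=np.zeros_like(m);u0,v0=(336,262) if n=='s2' else (330,215);k[v0-14:v0+15,u0-14:u0+15]=1;m*=k
    h=cv2.convexHull(cv2.findNonZero(m));M=cv2.moments(h);u,v=M['m10']/M['m00'],M['m01']/M['m00']
    z=.045
    for _ in range(20):
        P=loc(pt(d,u,v,z)); z=.02+(P[0]+.173)*np.tan(np.deg2rad(35))+.003/np.cos(np.deg2rad(35))
    print(n,u,v,m.sum(),P,'corr',P-loc([*c,0]))
move_l(w(-.24,-.03,.15),.15); move_to(w(-.20,-.0605,.13),q); print(state()['time'])
t=snap('scene','s4');cv2.imwrite('pics/c4.png',cv2.resize(t['frame'][180:290,250:370],None,fx=5,fy=5,interpolation=cv2.INTER_CUBIC))
E
```

```text
s2 335.01218450826804 261.0870322019147 174 [-0.144306   -0.05844466  0.04375393] corr [-0.14158917 -0.05920887  0.04375393]
t2 330.2042389210019 215.65703275529864 74 [-0.14130097 -0.06232739  0.04585822] corr [-0.14392373 -0.06170477  0.04585822]
12.575
```

View pics/c4.png

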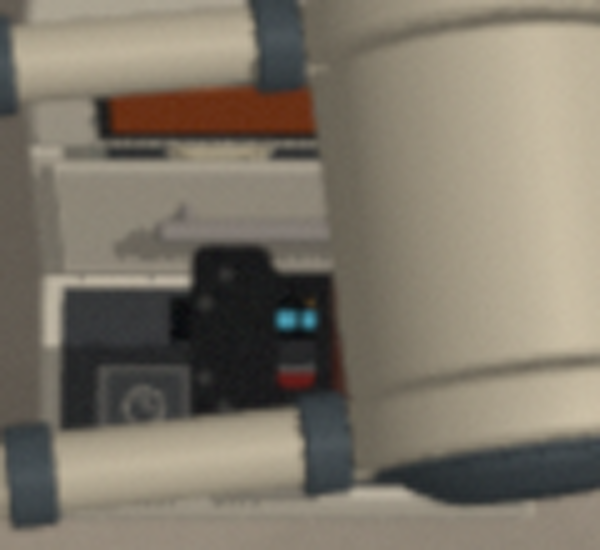

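The picture shows the drawer shut and the gripper over the right-hand key; the stop key is still visible at crop (297,380), clear of the fingers. The two key estimates agree within 3 mm, so I'll press with force control.

```bash
python3 - <<'E'
from h import *
q=quat(35,-1); a=np.array([np.sin(np.deg2rad(35)),0,-np.cos(np.deg2rad(35))])
T=np.array([-.142,-.0605,.0445])
pos=lambda s: w(*(T-a*(.008+s)))
move_l(pos(.04),.08,q); hold(.3)
f0=np.mean([ (hold(.02),state()['ft_force'])[1] for _ in range(6)],0)
def F():
    return -a@(Rc.T@(np.mean([(hold(.01),state()['ft_force'])[1] for _ in range(4)],0)-f0))
move_l(pos(.006),.04); print(state()['time'],F())
s=.006
while s>-.012:
    s-=.0005; move_l(pos(s),.01); f=F(); print(round(s,4),round(f,2),((T-a*.008-loc(state()['ee_pos']))@a).round(5))
    if f>8.5: break
t0=state()['time']
hold(1.1); print('held',F(),t0,state()['time'])
move_l(pos(.005),.015); move_l(pos(.06),.08); print(F(),state()['time'])
move_l(w(-.26,-.06,.22),.15)
d=snap('scene','s5');cv2.imwrite('pics/s5b.png',d['frame']);print(state()['time'])
E
```

```text
14.8667 -0.5103211960722709
0.0055 0.4 0.00566
0.005 -0.02 0.00498
0.0045 -0.04 0.00445
0.004 0.13 0.00399
0.0035 0.28 0.00348
0.003 -0.44 0.00297
0.0025 -0.2 0.00249
0.002 -0.06 0.00198
0.0015 -0.35 0.00148
0.001 -0.08 0.00098
0.0005 -0.51 0.00047
-0.0 0.1 -5e-05
-0.0005 1.89 -0.00032
-0.001 3.27 -0.00085
-0.0015 4.48 -0.00136
-0.002 6.71 -0.00181
-0.0025 10.98 -0.00188
held 10.702272608146535 19.7167 20.85
0.22245927595944934 22.375
23.5333
```

The force curve matches the key: it gives from about 2 N and bottoms at about 6 N, and I held it at about 10.7 N for 1.1 s. I'll take one last look before handing in.

View pics/s5b.png

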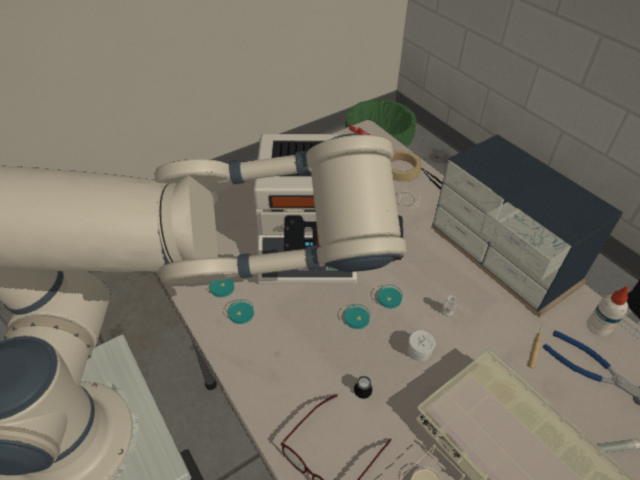

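The drawer is shut, and the bystanders at (422,346), (449,305) and (363,386) are where they were. The arm is clear of everything.

```bash
python3 -c "
from h import *
print(job_done())"
```

```text
the job is handed in; nothing more can be done
None
```

The job is handed in, with no verdict returned: I pushed the drawer gently to its stop, then pressed the start key square-on at about 10.7 N for 1.1 s and released it, with the arm clear after about 24 s; I didn't check the dish after the drawer closed.

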